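Set a cylinder's proximity sensor to the taped stroke and hold the rod at it

TASK

Slide the proximity sensor along its rail until its pointer is on the strip of tape stuck across the rule, and let go of it. Then pull the spring-return cylinder's rod out until the steel disc on its end stands squarely in front of the sensor's face, and finish while still holding it there so the sensor can be read, with the sensor still at the tape. Leave the other things on the bench where they are.

Things in the scene. Friction and masses are not known exactly. Their poses are not given: they have to be found in the camera images.
- rig: fixed test rig; origin on the bench, z up, +y = the way the rod pulls out. Aluminium plate, x -100 to 100, y -220 to 240, 16 mm thick. At x = -45 mm a cylinder along y (36 mm across, axis 66 mm up, y -208 to -33; fittings on top up to 103 mm high at y = -195 and 96 mm at y = -52). At x = 45 the sensor's rail, at x = 79 to 99 a steel rule, a line every 10 mm
- rod (a joint): how far the piston rod is pulled out, in m: 0 = home (as it starts), 0.08 = end of stroke. A spring inside the cylinder pulls it back with about 5 N at home and 10 N fully out; let go, it slides home
- disc (a point): centre of the upright steel target disc at the rod's outer end: diameter 41 mm, 12 mm thick along y, square to the rod, 66 mm above the bench. Its axes are those of the rig. At home it lies at x = -45, y = +30 mm of the rig
- sleeve (a point): where to hold the rod: on its axis, 34 mm behind the disc's centre (towards the cylinder), 66 mm above the bench, 40 mm free below. A round steel sleeve, 20 mm in diameter, 50 mm long, ends at the disc's back. Pinch it from above, a finger either side in rig x, behind the disc
- sensor (a joint): position of the sensor's carriage along the rail, in m, growing towards rig +y, 0 to 0.21; stiff to slide (about 2.5 N) and stays where it is left
- block (a point): where to hold the sensor carriage: middle of the black clamp block, 72 mm above the bench. The block is 26 mm (rig x) by 30 mm (rig y), from 43 to 85 mm above the bench, and stands on a grey slide 44 by 40 mm whose top is 43 mm above the bench. Pinch the block across rig y
- face (a point): centre of the sensor's round sensing face, 12 mm in diameter, 66 mm above the bench, at the end of a brass barrel reaching 66 mm from the block towards rig -x; same rig y as block and pointer, axes of the rig. It looks at the rod's path: the disc passes 3 to 4 mm in front of it
- pointer (a point): tip of the carriage's thin steel pointer, 29 mm above the bench, over the rule, at the middle of the carriage in rig y
- mark (a point): on top of the strip of yellowish masking tape stuck across the rule, 86 mm from the rig's middle in rig x, 17 mm above the bench, in the middle of the strip's width. The strip is 8 mm wide along rig y and runs 34 mm along rig x to the plate's edge and down over it. Axes of the rig
- spanner: loose open-ended spanner, 150 mm, lying on the far end (+y) of the rig's plate; to be left alone
- spare: loose spare sensor, 64 mm long, lying on the plate between cylinder and rail near the -y end; to be left alone
- driver: loose screwdriver, 180 mm, on the bench on the robot's side of the rig; to be left alone
- meter: loose black multimeter, 75 x 150 x 43 mm, on the bench on the robot's side of the rig; to be left alone
- roll: loose roll of masking tape, 96 mm across, 24 mm high, on the bench beyond the rig; to be left alone
- fan: loose small desk fan, 175 mm tall, base 100 mm across, to the left; to be left alone
- gauge: loose pressure gauge lying face up, 62 mm across, 29 mm high, to the right; to be left alone

How it is judged (in metres and radians):
On the way:
1. the sensor's pointer is on the tape strip and the sensor has been let go (y of pointer in the frame of mark between -0.004 and 0.004 m and contact force between each of the arm, the fingers and sensor below 0.3 N), for 0.3 s.
At the end, for the whole second after the job is handed in: The fingers hold the rod (over 1.5 N) at rest against its spring, the disc's centre within 4 mm of the sensor's axis along the rod; the sensor's pointer is within 4 mm of the tape strip's centre line (on the strip) and the arm does not touch the sensor (all of step 1 and y of disc in the frame of face between -0.004 and 0.004 m and contact force between the fingers and rod above 1.5 N and velocity of joint rod between -0.01 and 0.01 m/s); the arm keeps its last pose, push and grip.
It fails at once if a loose bystander (spanner, spare sensor, screwdriver, multimeter, tape roll, fan, gauge) is shifted by more than 25 mm or the fan tipped (distance of any of spanner, spare, driver, meter, roll, fan, gauge from where it was at the start of the episode above 0.025 m or angle between fan's own z axis and vertical above 0.4 rad).
It also fails if it takes over 48 s, if anything falls off the work surface, if the arm or the gripper's body presses on something with over 40 N, if the wrist force passes 120 N, or if a joint passes its speed limit or range.

ROBOT

A 6-joint arm with a two-finger parallel gripper is mounted at the origin on the work surface. World frame = base frame: x ahead of the robot, y to its left, z up, the work surface at z = 0. Lengths are in m, angles in degrees, forces in N, time in s.
With the tool pointing down it reaches from about 0.275 to 0.775 m from the base axis. Payload 14.6 kg.
Tool frame: the origin (TCP) lies midway between the tips of the shut fingers; the grasp point (between the pads) lies 19 mm behind it; z points along the fingers, y is the line along which they close (so a half turn about z gives the same grasp; the last joint's range is limited). The gripper opens to 85 mm and grips with 20 to 120 N. Pads are 22 mm wide; open, the fingers measure 114 mm over their backs; the gripper's body (76 mm by 85 mm) begins 54 mm behind the grasp point. The pads swing forward as they close: fully open they stand 13 mm farther back than shut.
Start: joints at [-85.101, 15.075, -2.767, 72.158, 0, 81.102], TCP at [0.125, -0.51, 0.231] pointing down, gripper open.
Joint ranges: [-151.79, 151.79], [-50.71, 97.33], [-67.44, 78.34], [-121.81, 120.89], [-77.56, 73.72], [-180, 180]. Speed limits (degrees/s): [108.29, 108.29, 147.25, 159.86, 180, 180].

INTERFACE

Orientations are given as [roll, pitch, yaw] about the fixed x, y, z axes, in that order (R = Rz(yaw) Ry(pitch) Rx(roll)).
In Python, from station import robot, imaging, finder gives the robot as it stands.
- The arm moves only by the shell command python3 -m crank 'ROWS' [FORCE]. ROWS is a JSON object whose one key "motion" holds a list of rows, each a list of 7 numbers: the shift along the tool's x, y, z in m, then the turn, a rotation vector about the tool's x, y, z in degrees, then the finger opening in m, from 0 to 0.0854. In form: {"motion": [[x, y, z, rx, ry, rz, grip], ...]}. A call has 1 to 12 rows; each row shifts and turns the commanded pose from where the row before left it, along the tool's axes as they then stand; what a row does not reach is not made up. A row lasts 1/12 s, in which the tool goes at most 41.7 mm and 7.16 degrees, less where a joint would pass 70% of its speed; a pose out of reach is approached as far as the arm can. A call is refused whole if a number of a shift passes 0.0417 or a number of a turn 7.16, either way. A call with a gripper value outside its range is refused whole. The fingers move at their own pace and stop on an object; FORCE is the grip in N (left out, the last holds). Time passes only in rows, so rows that do not move let the fingers close. It gives the time, the measured TCP pose, the force, the opening and the grip force at its end, in the units of the state.
- robot.get_obs(): the state, without advancing time (a new reading comes with each control period).
- imaging.camera(name): name is "scene" or "top" or "wrist"; returns the picture (420x560x3 uint8, blue, green, red); there is no depth.
- imaging.camera_params(name): a dict with "mtx" (3x3 intrinsics, pixels), "origin" and "rotation" of the camera in the world. Camera axes: x right, y down, z forward; pixel columns grow to the right and rows downward; lengths in m; the calibration is good to about 2 mm. A picture is of the moment at which its call begins: read the wrist's pose just before it. camera_params takes no time and is no camera call; for the wrist camera it gives the pose at the moment of the call.
- robot.finish_job(): hands the job in; it is judged then, once.
Trained networks look in the newest picture that a camera, given by its name, has taken for a name from the list of things; names that differ only in an ending like _2 or _b are one class to them, and where a whole thing is asked for, a point or a joint stands for the part that bears it (a point fixed in the world has none). Each returns a list of dicts, best first, with "confidence" (0 to 1); they miss things now and then, are a little off and sometimes report something else, mostly with a low value. They report only what shows in the picture. A call takes as long as a camera call.
- finder.find_in(camera, label): "uv" ([column, row] in pixels, amid what is visible of it).
- finder.cut_out(camera, label): "pixels" (420x560 bool, what is visible of it) and "uv" ([column, row] in pixels, amid what is visible of it).
The state is a dict: "clock": time; "joint_pos": joint angles; "qd": joint speeds; "joint_torque": joint torques, N m; "tool_pos": TCP position; "ee_rot": TCP orientation; "wrist_force": force on the tool from outside, world axes, zero at the start; "wrist_torque": the same for the moment, N m; "opening": finger opening in m; "gripper_force": force on a finger pad.
Only numpy, scipy, OpenCV 4.12 (cv2) and the standard library are available. Lean on these libraries where they do the work, as an engineer would, in place of code of your own. Each camera call takes 0.05 s, during which the arm holds its last target. There are 200 camera calls.

## Working session

There is one attempt and no reset: what is moved stays moved. The work goes in short steps, Python scripts to look and compute and a shell command to move; the robot and the scene stay as the last step left them, time stands still between calls to the robot, and variables do not carry over. Pictures are saved under pics/ and viewed, at most 10 in all, crops included, and the job is handed in when it is done.

```bash
ls; mkdir -p pics; cat > h.py <<'E'
import numpy as np, cv2
from station import robot, imaging, finder
def ray(cam, uv, P=None):
    P = P or imaging.camera_params(cam)
    K=np.array(P["mtx"]);R=np.array(P["rotation"]);o=np.array(P["origin"])
    d=R@np.linalg.solve(K,[uv[0],uv[1],1.]); return o,d/np.linalg.norm(d)
def at_z(cam,uv,z,P=None):
    o,d=ray(cam,uv,P); return o+d*(z-o[2])/d[2]
def tri(rays):
    A=sum(np.eye(3)-np.outer(d,d) for o,d in rays); b=sum((np.eye(3)-np.outer(d,d))@o for o,d in rays)
    return np.linalg.solve(A,b)
E
python3 - <<'E'
from h import *
print(robot.get_obs())
for c in("scene","top"):
    im=imaging.camera(c); cv2.imwrite(f"pics/{c}0.png",im)
    P=imaging.camera_params(c); print(c,P)
    for n in("rig","disc","sleeve","block","face","pointer","mark"):
        print(n,[(np.round(q["uv"],1).tolist(),round(q["confidence"],2)) for q in finder.find_in(c,n)[:3]])
E
```

```text
pics
{'clock': 0.0, 'joint_pos': array([-8.51007294e+01,  1.50980950e+01, -2.80409326e+00,  7.21586831e+01,
       -4.16037352e-04,  8.11023633e+01]), 'qd': array([ 0.12162927,  0.03614362, -0.021873  ,  0.03693557,  0.01917629,
       -0.04716649]), 'joint_torque': array([-3.69858550e-03, -6.37612939e+01,  3.84567440e+01,  1.38333629e-02,
       -3.09327670e-04,  1.27202441e-06]), 'tool_pos': array([ 0.1251747 , -0.50956997,  0.23082967]), 'ee_rot': array([-1.79939797e+02, -9.00392281e-03,  1.37969028e+01]), 'wrist_force': array([-0.81210642, -0.11510064, -0.40244885]), 'wrist_torque': array([-0.00442676, -0.0389493 , -0.02032441]), 'gripper_force': 0.0, 'opening': 0.08519063579013358}
scene {'mtx': array([[391.64118023,   0.        , 277.70489594],
       [  0.        , 391.64118023, 215.48847889],
       [  0.        ,   0.        ,   1.        ]]), 'origin': array([ 1.35405638, -0.41977669,  0.77965985]), 'rotation': array([-127.83671794,    0.47476695,   61.82062908])}
rig [([296.0, 230.7], 0.59)]
disc [([298.8, 202.9], 0.73)]
sleeve [([299.7, 203.7], 0.53)]
block [([302.3, 233.1], 0.77)]
face [([299.3, 231.9], 0.72)]
pointer [([302.0, 235.3], 0.57)]
mark [([267.4, 249.1], 0.24)]
top {'mtx': array([[521.51489361,   0.        , 274.2009187 ],
       [  0.        , 521.51489361, 211.53613973],
       [  0.        ,   0.        ,   1.        ]]), 'origin': array([0.43458533, 0.01951482, 1.43174282]), 'rotation': array([-174.89941464,   -0.57786653,  -88.922679  ])}
rig [([242.5, 210.3], 0.77)]
disc [([244.1, 220.8], 0.78), ([266.4, 185.5], 0.41), ([235.6, 270.2], 0.2)]
sleeve [([243.1, 217.8], 0.49), ([248.7, 132.5], 0.47)]
block [([264.3, 185.5], 0.62)]
face [([263.7, 186.2], 0.76)]
pointer [([265.6, 186.3], 0.64)]
mark [([265.3, 186.7], 0.52)]
```

```bash
sed -i 's/R=np.array(P\["rotation"\])/R=Rot.from_euler("xyz",P["rotation"],degrees=True).as_matrix()/; 1a from scipy.spatial.transform import Rotation as Rot' h.py
python3 - <<'E'
import cv2
a=cv2.imread("pics/top0.png")[90:330,120:380]
cv2.imwrite("pics/top_crop.png",cv2.resize(a,(780,720)[:2],interpolation=cv2.INTER_CUBIC)[:600])
E
```

```text
(no output)
```

View pics/scene0.png

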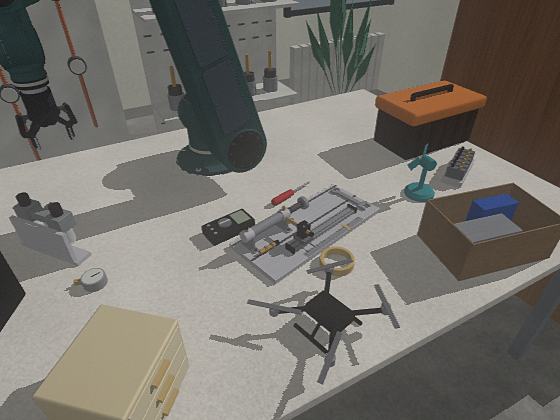

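View pics/top_crop.png

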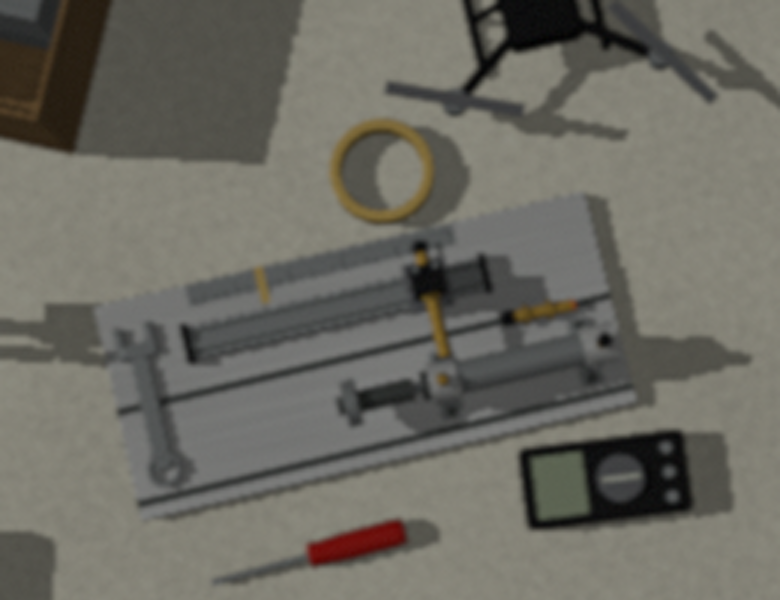

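```bash
python3 - <<'E'
from h import *
f=lambda u,v:(120+u/3,90+v/3)
c=np.array([at_z("top",f(*p),0.016)[:2] for p in [(95,307),(585,195),(635,400),(145,518)]])
m=np.array([[.1,.24],[.1,-.22],[-.1,-.22],[-.1,.24]])
a=m-m.mean(0);b=c-c.mean(0)
th=np.arctan2((a[:,0]*b[:,1]-a[:,1]*b[:,0]).sum(),(a*b).sum())
R=np.array([[np.cos(th),-np.sin(th)],[np.sin(th),np.cos(th)]]);t=c.mean(0)-R@m.mean(0)
print("rig",np.degrees(th),t, (c-t)@R)
for n,p,z in(("tape",(262,285),.017),("block",(429,280),.085),("disc",(350,402),.066),("ptr",(420,245),.029)):
    w=at_z("top",f(*p),z)[:2]; print(n,w,(w-t)@R)
for n,u1,u2 in(("disc",(244.1,220.8),(298.8,202.9)),("block",(264.3,185.5),(302.3,233.1))):
    w=tri([ray("top",u1),ray("scene",u2)]);print(n,w,(w[:2]-t)@R)
print(imaging.camera_params("wrist"), robot.get_obs()["clock"])
E
```

```text
rig 14.482410021756243 [0.57154158 0.08582059] [[ 0.09880463  0.23993262]
 [ 0.09656176 -0.21872807]
 [-0.09708548 -0.21792328]
 [-0.09828092  0.23671874]]
tape [0.63030119 0.19168372] [0.08336704 0.0878045 ]
block [0.6281991  0.03875254] [ 0.04308629 -0.05974151]
disc [0.52199104 0.10581237] [-0.04297644  0.03174827]
ptr [0.66807278 0.04836721] [ 0.08409743 -0.06040408]
disc [0.53037364 0.08674801 0.07789965] [-0.03962787  0.01119335]
block [0.62890524 0.03834811 0.05046782] [ 0.04366885 -0.06030968]
{'mtx': array([[344.94505464,   0.        , 279.14931076],
       [  0.        , 344.94505464, 215.06460882],
       [  0.        ,   0.        ,   1.        ]]), 'origin': array([ 0.19693603, -0.49379073,  0.37431153]), 'rotation': array([ 1.63229083e+02,  2.20866071e-02, -7.61687850e+01])} 0.8
```

```bash
python3 -m crank '{"motion":[[0.026,-0.0203,-0.006,0,0,0,0.06],[0.026,-0.0203,-0.006,0,0,0,0.06],[0.026,-0.0203,-0.006,0,0,0,0.06],[0.026,-0.0203,-0.006,0,0,0,0.06],[0.026,-0.0203,-0.006,0,0,0,0.06],[0.026,-0.0203,-0.006,0,0,0,0.06],[0.026,-0.0203,-0.006,0,0,0,0.06],[0.026,-0.0203,-0.006,0,0,0,0.06],[0.026,-0.0203,-0.006,0,0,0,0.06],[0.026,-0.0203,-0.006,0,0,0,0.06],[0.026,-0.0203,-0.006,0,0,0,0.06],[0.026,-0.0203,-0.006,0,0,0,0.06]]}' | tail -c 600
python3 -m crank '{"motion":[[0.026,-0.0203,0,0,0,0,0.06],[0.026,-0.0203,0,0,0,0,0.06],[0.026,-0.0203,0,0,0,0,0.06],[0.026,-0.0203,0,0,0,0,0.06],[0.026,-0.0203,0,0,0,0,0.06],[0.026,-0.0203,0,0,0,0,0.06],[0.026,-0.0203,0,0,0,0,0.06],[0.026,-0.0203,0,0,0,0,0.06],[0.026,-0.0203,0,0,0,0,0.06],[0.026,-0.0203,0,0,0,0,0.06],[0.026,-0.0203,0,0,0,0,0.06],[0.02,-0.0203,0,0,0,0,0.06]]}' | tail -c 600
cat > look.py <<'E'
import sys,json
from h import *
k=sys.argv[1]
o=robot.get_obs(); P=imaging.camera_params("wrist"); im=imaging.camera("wrist")
cv2.imwrite(f"pics/w{k}.png",im)
print(o["clock"],o["tool_pos"].round(4),o["ee_rot"].round(2),o["joint_pos"].round(1))
D={"P":{a:np.array(b).tolist() for a,b in P.items()},"f":{}}
t=np.array([.5715,.0858]);R=Rot.from_euler("z",14.48,degrees=True).as_matrix()[:2,:2]
Z=dict(disc=.066,sleeve=.066,block=.072,face=.066,pointer=.029,mark=.017)
for n in Z:
    r=finder.find_in("wrist",n)[:3]
    D["f"][n]=[q["uv"] for q in r] and np.array(r[0]["uv"]).tolist()
    for q in r:
        w=at_z("wrist",q["uv"],Z[n],P)[:2]; print(n,np.round(q["uv"],1),round(q["confidence"],2),w.round(4),((w-t)@R).round(4))
json.dump(D,open(f"w{k}.json","w"))
E
python3 look.py 1
```

```text
clock: 1.8
tool_pos: [0.3708, -0.1974, 0.3038]
ee_rot: [180.0, -0.0, 13.8]
wrist_force: [0.5, -1.5, 0.4]
opening: 0.0602
gripper_force: 0.0
clock: 2.8
tool_pos: [0.6104, 0.1124, 0.3028]
ee_rot: [-180.0, 0.0, 13.8]
wrist_force: [-0.2, -0.3, -0.4]
opening: 0.0602
gripper_force: 0.0
2.8 [0.6104 0.1124 0.3028] [-1.7999e+02  1.0000e-02  1.3820e+01] [  2.9  24.9  23.3  88.4   0.  169.1]
disc [280.5 252.5] 0.56 [0.5261 0.0885] [-0.0433  0.0139]
sleeve [281.9 251.7] 0.6 [0.5275 0.0871] [-0.0422  0.0123]
block [345.4 178. ] 0.81 [0.6312 0.0412] [ 0.0467 -0.0581]
block [218.  139.6] 0.56 [0.6384 0.1847] [0.0895 0.079 ]
face [343.5 177. ] 0.58 [0.631  0.0422] [ 0.0467 -0.0571]
face [283.4 252.2] 0.17 [0.5273 0.0852] [-0.0429  0.0105]
pointer [343.3 175.9] 0.9 [0.6273 0.0345] [ 0.0412 -0.0637]
mark [221.6 137.8] 0.66 [0.6351 0.1891] [0.0874 0.0841]
```

View pics/w1.png

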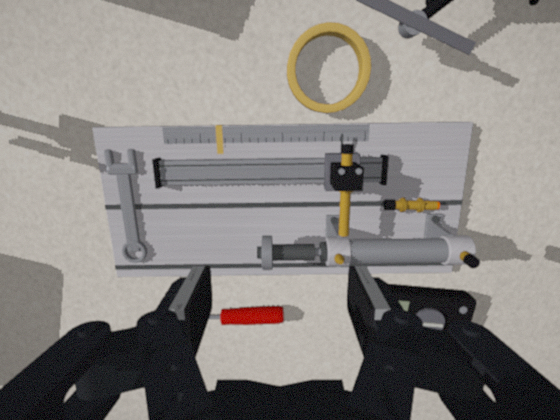

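```bash
python3 - <<'E'
from h import *; import json
P=json.load(open("w1.json"))["P"]
im=cv2.imread("pics/w1.png"); cv2.imwrite("pics/c1.png",cv2.resize(im[110:210,150:410],(780,300),interpolation=cv2.INTER_CUBIC))
c=np.array([at_z("wrist",p,0.016,P)[:2] for p in [(95,129),(471,122),(461,267),(117,276)]])
m=np.array([[.1,.24],[.1,-.22],[-.1,-.22],[-.1,.24]])
a=m-m.mean(0);b=c-c.mean(0)
th=np.arctan2((a[:,0]*b[:,1]-a[:,1]*b[:,0]).sum(),(a*b).sum())
R=np.array([[np.cos(th),-np.sin(th)],[np.sin(th),np.cos(th)]]);t=c.mean(0)-R@m.mean(0)
print("rig",np.degrees(th),t, (c-t)@R)
f=lambda u,v:(120+u/3,90+v/3)
for n,pw,pt,z in(("tape",(220,138),(262,285),.017),("blocktop",(346,176),(429,280),.085),("disc",(266,252),(350,402),.066)):
    w=at_z("wrist",pw,z,P); q=tri([ray("wrist",pw,P),ray("top",f(*pt))])
    print(n,w.round(4),((w[:2]-t)@R).round(4),q.round(4),((q[:2]-t)@R).round(4))
E
```

```text
rig 15.37936556950819 [0.57647917 0.08383219] [[ 0.0988646   0.23860154]
 [ 0.09492308 -0.21527655]
 [-0.09636873 -0.22718333]
 [-0.09741895  0.24385835]]
tape [0.6344 0.191  0.017 ] [0.0842 0.0879] [6.326e-01 1.935e-01 5.000e-04] [0.0832 0.0909]
blocktop [0.6352 0.0443 0.085 ] [ 0.0461 -0.0537] [0.6319 0.0389 0.0608] [ 0.0415 -0.058 ]
disc [0.5226 0.1054 0.066 ] [-0.0462  0.0351] [0.5221 0.1056 0.065 ] [-0.0466  0.0354]
```

View pics/c1.png

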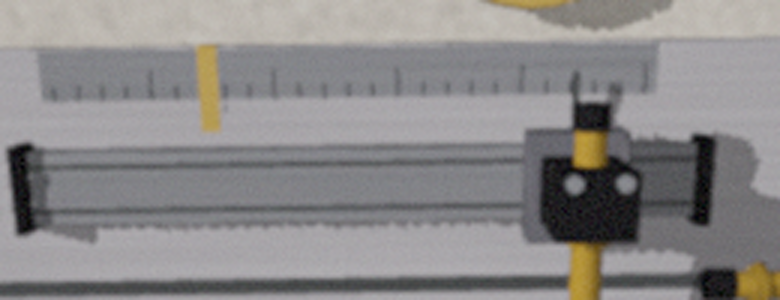

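```bash
python3 -m crank '{"motion":[[0,0.0076,0.0173,0,0,-0.7,0.07],[0,0.0076,0.0173,0,0,0,0.07],[0,0.0076,0.0173,0,0,0,0.07],[0,0.0076,0.0173,0,0,0,0.07],[0,0.0076,0.0173,0,0,0,0.07],[0,0.0076,0.0173,0,0,0,0.07],[0,0.0076,0.0173,0,0,0,0.07],[0,0.0076,0.0173,0,0,0,0.07],[0,0.0076,0.0173,0,0,0,0.07],[0,0.0073,0.0173,0,0,0,0.07],[0,0,0,0,0,0,0.07]]}'
python3 look.py 2
```

```text
clock: 4.07
tool_pos: [0.6265, 0.0355, 0.1278]
ee_rot: [-179.9, 0.2, 14.4]
wrist_force: [0.4, -1.1, -0.3]
opening: 0.0702
gripper_force: 0.0
4.0667 [0.6265 0.0355 0.1278] [-179.95    0.2    14.37] [ -4.2  27.8   1.   63.4  -0.  161.4]
disc [205.1 344.4] 0.67 [0.5334 0.0637] [-0.0425 -0.0119]
sleeve [208.  345.2] 0.91 [0.5332 0.0616] [-0.0431 -0.0139]
sleeve [114.4 411.4] 0.22 [0.4579 0.1185] [-0.1018  0.0601]
block [275.  220.9] 0.64 [0.6356 0.039 ] [ 0.0503 -0.0614]
block [115.4 411.2] 0.26 [0.4653 0.1159] [-0.0953  0.0557]
face [274.  220.7] 0.86 [0.6337 0.0392] [ 0.0485 -0.0607]
pointer [269.1 220.3] 0.66 [0.6213 0.0404] [ 0.0369 -0.0564]
mark [ 71.6 149.3] 0.6 [0.6343 0.1919] [0.0874 0.087 ]
```

View pics/w2.png

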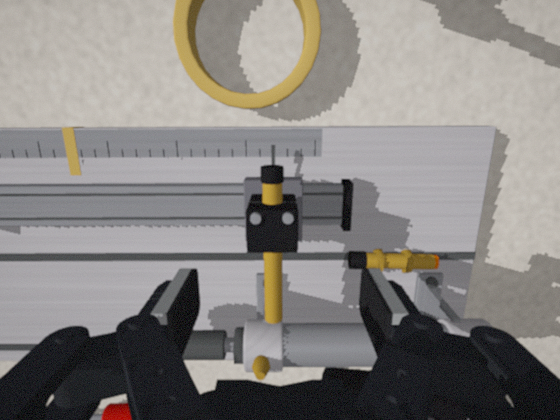

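```bash
python3 - <<'E'
from h import *; import json
P=json.load(open("w2.json"))["P"]; P1=json.load(open("w1.json"))["P"]
R=Rot.from_euler("z",14.6,degrees=True).as_matrix()[:2,:2];t=np.array([.5715,.0858])
g=lambda w:((w[:2]-t)@R).round(4)
for n,p,z in(("top",(272,213),.085),("ptr",(273,147),.029),("tape",(70.5,143),.017),("edgeR",(320,142),.017)):
    w=at_z("wrist",p,z,P); print(n,w.round(4),g(w))
w=tri([ray("wrist",(272,218),P),ray("wrist",(150+601/3,110+184/3),P1)]);print("bolts",w,g(w))
w=tri([ray("wrist",(70.5,143),P),ray("wrist",(150+207/3,110+82/3),P1)]);print("tape",w,g(w))
w=tri([ray("wrist",(273,147),P),ray("wrist",(150+577/3,110+75/3),P1)]);print("ptr",w,g(w))
E
```

```text
top [0.6438 0.0426 0.085 ] [ 0.0591 -0.06  ]
ptr [0.6736 0.0506 0.029 ] [ 0.0899 -0.0598]
tape [0.6387 0.193  0.017 ] [0.092  0.0868]
edgeR [0.6843 0.0185 0.017 ] [ 0.0922 -0.0935]
bolts [0.64138063 0.04187954 0.08678709] [ 0.0566 -0.0601]
tape [0.63662528 0.19297999 0.01613674] [0.09   0.0873]
ptr [0.67387369 0.05055656 0.03285295] [ 0.0902 -0.0599]
```

```bash
python3 -m crank '{"motion":[[0.004,-0.0013,0.005,0,0,-0.2,0.06],[0.0044,-0.0013,0.01,0,0,0,0.06],[0,0,0.015,0,0,0,0.06],[0,0,0.015,0,0,0,0.06],[0,0,0.015,0,0,0,0.06],[0,0,0.014,0,0,0,0.06],[0,0,0,0,0,0,0.04],[0,0,0,0,0,0,0.02],[0,0,0,0,0,0,0.02],[0,0,0,0,0,0,0.02],[0,0,0,0,0,0,0.02],[0,0,0,0,0,0,0.02]]}' 25
```

```text
clock: 5.42
tool_pos: [0.6356, 0.0422, 0.0564]
ee_rot: [-180.0, -0.0, 14.7]
wrist_force: [0.8, 1.6, -9.4]
opening: 0.0298
gripper_force: 27.2
```

```bash
python3 -m crank '{"motion":[[0,-0.007,0,0,0,0,0.02],[0,-0.013,0,0,0,0,0.02],[0,-0.015,0,0,0,0,0.02],[0,-0.016,0,0,0,0,0.02],[0,-0.016,0,0,0,0,0.02],[0,-0.016,0,0,0,0,0.02],[0,-0.016,0,0,0,0,0.02],[0,-0.016,0,0,0,0,0.02],[0,-0.014,0,0,0,0,0.02],[0,-0.01,0,0,0,0,0.02],[0,-0.005,0,0,0,0,0.02],[0,0,0,0,0,0,0.02]]}'
python3 look.py 3
python3 - <<'E'
import cv2
im=cv2.imread("pics/w3.png"); cv2.imwrite("pics/c3.png",cv2.resize(im[90:290,180:380],(600,600),interpolation=cv2.INTER_CUBIC))
E
```

```text
clock: 6.42
tool_pos: [0.5986, 0.184, 0.0564]
ee_rot: [-180.0, -0.1, 14.8]
wrist_force: [4.9, 4.5, -11.2]
opening: 0.0295
gripper_force: 27.0
6.4167 [0.5986 0.184  0.0564] [-1.7996e+02 -7.0000e-02  1.4800e+01] [ 9.600e+00  3.030e+01 -6.400e+00  5.320e+01  1.000e-01  1.748e+02]
sleeve [394.7 413.3] 0.66 [0.5479 0.1107] [-0.0166  0.03  ]
block [281.6 289.4] 0.91 [0.6022 0.1824] [0.0538 0.0858]
face [276.7 289. ] 0.76 [0.5986 0.1836] [0.0507 0.0879]
pointer [278.4 288.5] 0.85 [0.5794 0.1779] [0.0307 0.0872]
mark [279.8 173.7] 0.84 [0.6392 0.1929] [0.0924 0.0868]
```

View pics/c3.png

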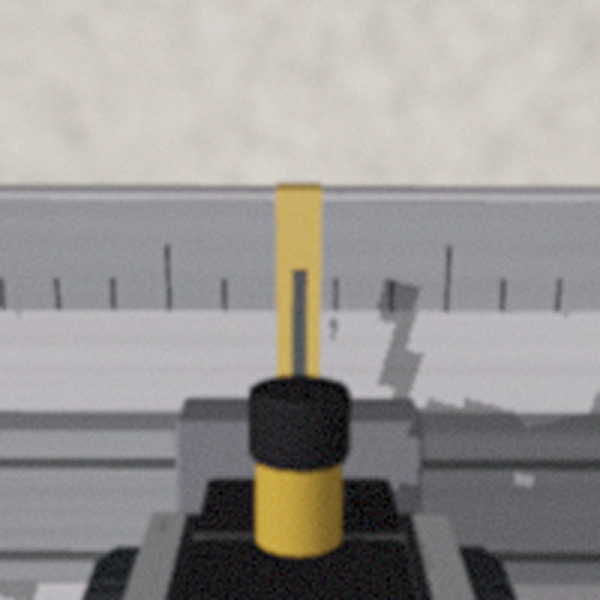

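```bash
python3 -m crank '{"motion":[[0,0,0,0,0,0,0.035],[0,0,0,0,0,0,0.06],[0,0,0,0,0,0,0.06],[0,0,0,0,0,0,0.06],[0,0,-0.01,0,0,0,0.06],[0,0,-0.02,0,0,0,0.06],[0,0,-0.03,0,0,0,0.06],[0,0,-0.03,0,0,0,0.06],[0,0,-0.03,0,0,0,0.06],[0,0,-0.02,0,0,0,0.06],[-0.0243,0.0203,0,0,0,0,0.06],[-0.035,0.035,0,0,0,0,0.06]]}'
python3 -m crank '{"motion":[[-0.035,0.035,0,0,0,0,0.06],[0,0,0,0,0,-7,0.06],[0,0,0,0,0,-7,0.06],[0,0,0,0,0,-7,0.06],[0,0,0,0,0,-7,0.06],[0,0,0,0,0,-7,0.06],[0,0,0,0,0,-7,0.06],[0,0,0,0,0,-7,0.06],[0,0,0,0,0,-7,0.06],[0,0,0,0,0,-7,0.06],[0,0,0,0,0,-7,0.06],[0,0,0,0,0,-7,0.06]]}'
python3 -m crank '{"motion":[[0,0,0,0,0,-7,0.06],[0,0,0.01,0,0,-5.8,0.06],[0,0,0.02,0,0,0,0.06],[0,0,0.01,0,0,0,0.06],[0,0,0,0,0,0,0.06]]}'
python3 look.py 4
```

```text
clock: 7.77
tool_pos: [0.5605, 0.1205, 0.198]
ee_rot: [180.0, -0.2, 14.8]
wrist_force: [0.6, -0.7, -0.8]
opening: 0.0601
gripper_force: 0.0
clock: 8.77
tool_pos: [0.5385, 0.0835, 0.1972]
ee_rot: [180.0, -0.0, 92.0]
wrist_force: [0.4, 0.5, -1.0]
opening: 0.0601
gripper_force: 0.0
clock: 9.18
tool_pos: [0.5376, 0.0835, 0.1553]
ee_rot: [-179.9, -0.0, 104.5]
wrist_force: [0.7, -0.3, 0.1]
opening: 0.0598
gripper_force: 0.0
9.1833 [0.5376 0.0835 0.1553] [-1.7988e+02 -3.0000e-02  1.0449e+02] [ 0.2 19.  -9.2 62.   0.  75.8]
disc [265.  201.6] 0.92 [0.5249 0.0925] [-0.0434  0.0181]
sleeve [266.5 204. ] 0.7 [0.5263 0.0911] [-0.0424  0.0164]
block [396.9  99.8] 0.77 [0.5886 0.1782] [0.0396 0.0852]
face [266.7 203.3] 0.69 [0.5264 0.0916] [-0.0422  0.0169]
face [392.   99.5] 0.63 [0.5873 0.1782] [0.0384 0.0855]
pointer [392.8  97.6] 0.71 [0.5981 0.1836] [0.0502 0.0881]
```

View pics/w4.png

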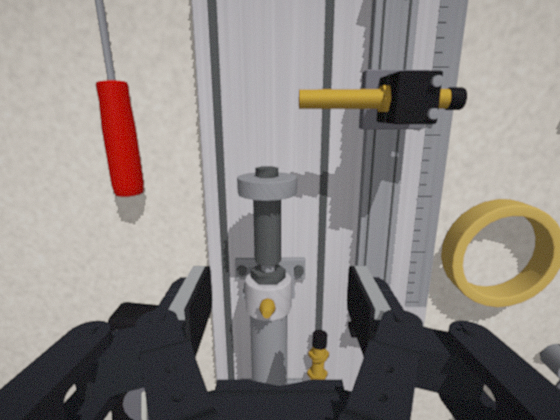

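```bash
python3 - <<'E'
from h import *; import json
P=json.load(open("w4.json"))["P"]
o=np.array([.5376,.0835]);R=Rot.from_euler("z",14.6,degrees=True).as_matrix()[:2,:2]
for n,p,z in(("sleeve top end",(267,198),.066),("sleeve low",(267,262),.066),("disc top front",(267,176),.0865),("disc top back",(267,197),.0865),("disc c",(267,184),.066),("barrel",(300,98.5),.066),("barrel near block",(380,98),.066),("tcp",(280,0),0.066)):
    w=at_z("wrist",p,z,P)[:2]; print(n,w.round(4),"rig-axes rel tcp",((w-o)@R).round(4))
E
```

```text
sleeve top end [0.5256 0.0954] rig-axes rel tcp [-0.0086  0.0145]
sleeve low [0.5373 0.0485] rig-axes rel tcp [-0.0091 -0.0338]
disc top front [0.5218 0.1141] rig-axes rel tcp [-0.0076  0.0336]
disc top back [0.525  0.1011] rig-axes rel tcp [-0.0078  0.0202]
disc c [0.5233 0.1049] rig-axes rel tcp [-0.0085  0.0244]
barrel [0.5303 0.1641] rig-axes rel tcp [0.0132 0.0798]
barrel near block [0.5796 0.1772] rig-axes rel tcp [0.0642 0.08  ]
tcp [0.504  0.2144] rig-axes rel tcp [0.0005 0.1352]
```

```bash
python3 -m crank '{"motion":[[-0.0038,-0.0043,0.005,0,0,0,0.05],[-0.0037,-0.0042,0.015,0,0,0,0.05],[0,0,0.02,0,0,0,0.05],[0,0,0.02,0,0,0,0.05],[0,0,0.02,0,0,0,0.05],[0,0,0.017,0,0,0,0.05],[0,0,0.01,0,0,0,0.05],[0,0,0,0,0,0,0.03],[0,0,0,0,0,0,0.01],[0,0,0,0,0,0,0.01],[0,0,0,0,0,0,0.01],[0,0,0,0,0,0,0.01]]}' 60
python3 -m crank '{"motion":[[0,0,0,0,0,0,0.01]]}'
```

```text
clock: 10.53
tool_pos: [0.5313, 0.0737, 0.0499]
ee_rot: [-179.9, 0.0, 104.5]
wrist_force: [-7.0, -2.7, 0.6]
opening: 0.0181
gripper_force: 58.5
clock: 10.62
tool_pos: [0.5312, 0.0737, 0.0499]
ee_rot: [-179.9, 0.0, 104.5]
wrist_force: [-6.6, -3.2, 0.3]
opening: 0.0184
gripper_force: 58.5
```

```bash
python3 -m crank '{"motion":[[0.003,0,0,0,0,0,0.01],[0.005,0,0,0,0,0,0.01],[0.006,0,0,0,0,0,0.01],[0.006,0,0,0,0,0,0.01],[0.006,0,0,0,0,0,0.01],[0.006,0,0,0,0,0,0.01],[0.006,0,0,0,0,0,0.01],[0.006,0,0,0,0,0,0.01],[0.004,0,0,0,0,0,0.01],[0.002,0,0,0,0,0,0.01],[0,0,0,0,0,0,0.01],[0,0,0,0,0,0,0.01]]}'
python3 look.py 5
```

```text
clock: 11.62
tool_pos: [0.5188, 0.1215, 0.0499]
ee_rot: [-179.9, 0.1, 104.5]
wrist_force: [-5.0, -9.1, 1.6]
opening: 0.0182
gripper_force: 58.6
11.6167 [0.5188 0.1215 0.0499] [-1.7990e+02  1.3000e-01  1.0448e+02] [  4.5  22.9 -21.1  46.   -0.1  80. ]
disc [277.4 247. ] 0.68 [0.5131 0.1413] [-0.0427  0.0684]
sleeve [280.8 246.4] 0.75 [0.5143 0.1419] [-0.0413  0.0686]
block [485.9 198.8] 0.98 [0.5805 0.1807] [0.0325 0.0896]
face [481.8 200.6] 0.65 [0.5833 0.1791] [0.0347 0.0874]
pointer [ 54.7 205. ] 0.69 [0.4049 0.1207] [-0.1526  0.0754]
mark [278.1 245.5] 0.54 [0.5178 0.1229] [-0.0427  0.0493]
```

View pics/w5.png

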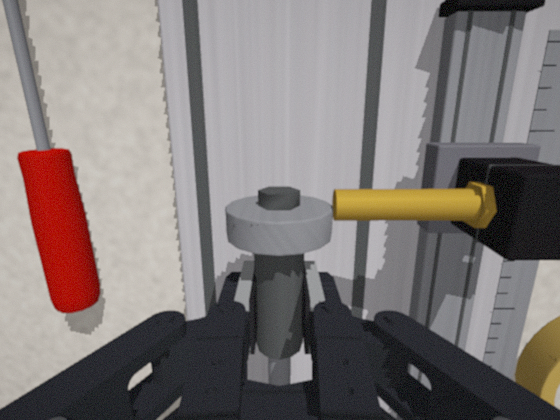

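```bash
python3 - <<'E'
from h import *; import json
P=json.load(open("w5.json"))["P"]
R=Rot.from_euler("z",14.6,degrees=True).as_matrix()[:2,:2];t=np.array([.5715,.0858])
for n,p in(("front",(331.5,209)),("back",(331.5,237)),("left front",(226.5,211)),("left back",(226.5,238)),("tip",(340,204.5)),("barrel far",(450,204)),("barrel top edge",(340,190)),("bot edge",(340,219))):
    w=at_z("wrist",p,.066,P)[:2]; print(n,((w-t)@R).round(4))
E
```

```text
front [-0.0218  0.0841]
back [-0.0214  0.0727]
left front [-0.062   0.0833]
left back [-0.0625  0.0723]
tip [-0.0187  0.0858]
barrel far [0.0231 0.086 ]
barrel top edge [-0.019   0.0915]
bot edge [-0.0184  0.08  ]
```

```bash
python3 -m crank '{"motion":[[0.002,0,0,0,0,0,0.01],[0.003,0,0,0,0,0,0.01],[0.002,0,0,0,0,0,0.01],[0,0,0,0,0,0,0.01],[0,0,0,0,0,0,0.01],[0,0,0,0,0,0,0.01]]}'
python3 look.py 6
python3 - <<'E'
import cv2
im=cv2.imread("pics/w6.png"); cv2.imwrite("pics/c6.png",cv2.resize(im[150:300,200:400],(800,600),interpolation=cv2.INTER_CUBIC))
E
```

```text
clock: 12.47
tool_pos: [0.517, 0.1281, 0.0499]
ee_rot: [-179.9, 0.1, 104.5]
wrist_force: [-7.3, -9.4, 1.5]
opening: 0.0182
gripper_force: 58.6
12.4667 [0.517  0.1281 0.0499] [-1.7990e+02  1.3000e-01  1.0447e+02] [  5.2  22.9 -21.2  46.   -0.1  80.8]
disc [277.9 247.4] 0.65 [0.5116 0.1478] [-0.0425  0.075 ]
sleeve [280.5 247.1] 0.97 [0.5125 0.1482] [-0.0415  0.0752]
sleeve [483.8 218.8] 0.31 [0.5853 0.1792] [0.0367 0.087 ]
block [483.4 216.9] 0.6 [0.5808 0.1807] [0.0327 0.0896]
face [480.2 216.8] 0.64 [0.5836 0.1796] [0.0352 0.0878]
pointer [481.4 214.3] 0.61 [0.6082 0.1755] [0.058  0.0777]
```

View pics/c6.png

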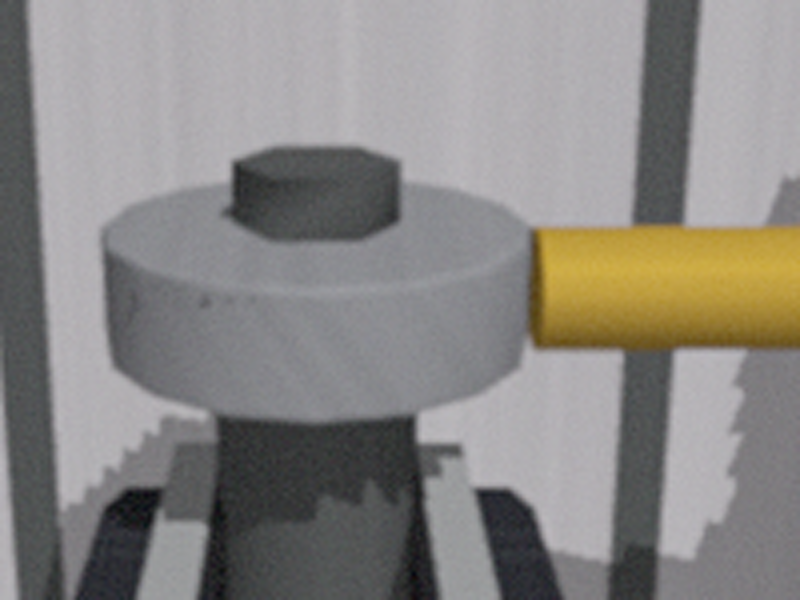

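```bash
python3 -m crank '{"motion":[[0.0007,0,0,0,0,0,0.01],[0,0,0,0,0,0,0.01],[0,0,0,0,0,0,0.01],[0,0,0,0,0,0,0.01],[0,0,0,0,0,0,0.01],[0,0,0,0,0,0,0.01]]}'
python3 - <<'E'
from h import *
a=imaging.camera("top")[150:225,170:270]; b=imaging.camera("scene")[190:265,270:370]
cv2.imwrite("pics/f.png",np.hstack([cv2.resize(x,(400,300),interpolation=cv2.INTER_CUBIC) for x in(a,b)]))
o=robot.get_obs();print(o["clock"],o["qd"].round(2),o["gripper_force"])
E
```

```text
clock: 13.32
tool_pos: [0.5169, 0.1288, 0.0499]
ee_rot: [-179.9, 0.1, 104.5]
wrist_force: [-6.1, -9.5, 1.2]
opening: 0.0182
gripper_force: 58.6
13.4167 [ 0.03  0.09 -0.04 -0.09 -0.09 -0.02] 58.579806089401245
```

View pics/f.png

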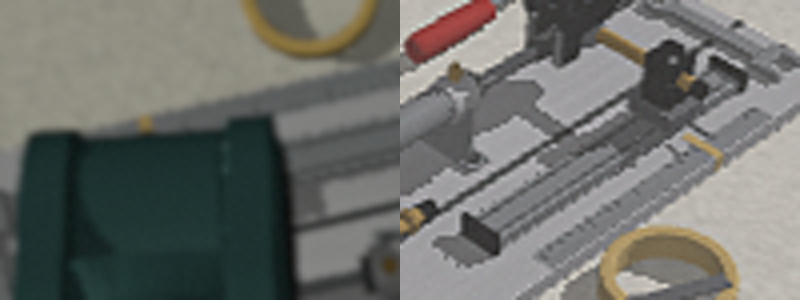

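```bash
python3 -c "
from station import robot
print(robot.finish_job())"
```

```text
the job is handed in; nothing more can be done
None
```

I handed the job in at 13.4 s with the sensor let go at the tape and the rod held out so the disc stands in front of the sensor's face. The pointer was within about 0.1 mm of the strip's centre just before release; after release I had no clear close-up of it, but sensor positions still agreed within about 2 mm. The disc was about 0.8 mm short in the last close-up, and I then moved it a further 0.7 mm. `finish_job()` returned no verdict.

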